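Put four bench supplies back on their own home plates

ROBOT

A 6-joint arm with a two-finger parallel gripper is mounted at the origin on a cart in front of the work surface, level with it; the furniture and walls round the work are solid. World frame = base frame: x ahead of the robot, y to its left, z up, the work surface at z = 0. Lengths are in m, angles in rad, forces in N, time in s.
With the tool pointing down it reaches from about 0.375 to 0.925 m from the base axis. Payload 5.7 kg.
Tool frame: the origin (TCP) lies at the very end of the fingers, on their centre line; the grasp point (between the pads) lies 19 mm behind it; z points along the fingers, y is the direction in which the jaws open and shut (so a half turn about z gives the same grasp; the last joint's range is limited). The gripper opens to 88 mm and grips with 3 to 60 N. Pads are 20 mm wide; open, the fingers measure 115 mm over their backs; the gripper's body (75 mm by 178 mm) begins 61 mm behind the grasp point.
Start: joints at [1.226, 0.359, 1.51, -0, 1.272, -0.115], TCP at [0.137, 0.584, 0.223] pointing down, gripper open.
Joint ranges: [-2.97, 2.97], [-1.01, 2.36], [0.21, 2.38], [-0.96, 4.11], [0.2, 2.71], [-2.98, 2.98]. Speed limits (rad/s): [2.39, 2.39, 3.14, 3.14, 3.14, 3.14].

INTERFACE

Orientations are given as [roll, pitch, yaw] about the fixed x, y, z axes, in that order (R = Rz(yaw) Ry(pitch) Rx(roll)).
In Python, from rig import readout, imaging, job gives the robot as it stands. The module is installed in compiled form; this text tells all that it offers.
- The arm moves only by the shell command python3 -m creep 'ROWS' [OPENING]. ROWS is JSON, a list of rows, each an object of numbers: "tx", "ty", "tz": the shift along the world's x, y, z in m; "ax", "ay", "az": the turn, a rotation vector about the world's x, y, z in degrees. A call has 1 to 12 rows; each row shifts and turns the pose as measured when the row begins; what a row does not reach is not made up. A row lasts 1/8 s, in which the tool goes at most 62.5 mm and 10.7 degrees, less where a joint would pass 70% of its speed; a pose out of reach is approached as far as the arm can. A call with a gripper value outside its range is refused whole. OPENING is the opening, from 0 (shut) to 1 (fully open), set as the call begins (- or left out, the last holds). The fingers move at their own pace and stop on an object; the grip force is fixed at half the most. Time passes only in rows, so rows that do not move let the fingers close. It gives the time, the measured TCP pose, the force and the opening at its end, in the units of the state.
- readout.read_state(): the state, without advancing time (a new reading comes with each control period).
- imaging.camera(name): name is "scene" or "top"; returns (picture, depth): 400x640x3 uint8, blue, green, red; 400x640 float32, m along the optical axis (not along the pixel's ray), 0 where there is no reading.
- imaging.calibration(name): a dict with "vertical_fov" (degrees; the focal length in pixels is half the picture's height over the tangent of half this angle, whatever the lens; pixels are square), "cx", "cy" (the principal point, pixels), "T" (4x4, takes a point from camera to world coordinates). Camera axes: x right, y down, z forward; pixel columns grow to the right and rows downward; lengths in m; the calibration is good to about 2 mm. A picture is of the moment at which its call begins. calibration takes no time and is no camera call.
- job.close_job(): hands the job in, once; it reports no verdict.
The state is a dict: "time": time; "qpos": joint angles; "qvel": joint speeds; "joint_torque": joint torques, N m; "tool_pos": TCP position; "orientation": TCP orientation; "wrist_force": force on the tool from outside, world axes, zero at the start; "wrist_torque": the same for the moment, N m; "gripper_width": opening from 0.0 (shut) to 1.0 (fully open).
Only numpy, scipy, OpenCV 4.12 (cv2) and the standard library are available. Lean on these libraries where they do the work, as an engineer would, in place of code of your own. Each camera call takes 0.05 s, during which the arm holds its last target. There are 200 camera calls.

TASK

The yellow screw box, the grey pin tray, the white cable cup and the black screwdriver funnel stand on one another's home plates. Put each one upright in the middle of the plate of its own colour, the two boxes lined up with the outlines printed there; the plain blue plate is free for parking. Do not tip the things over, stack them or knock them against one another, and leave the flux bottle among them standing where it is.

Things in the scene. Friction and masses are not known exactly. Their poses are not given: they have to be found in the camera images.
- screw_box_mid (a point): shut screw box, yellow with a clear lid over a black plate of screws: 68 mm wide (its x, the width to grasp; a small rim and the hinge bring it to 76 mm at the lid), 98 mm long (its y), 36 mm high, 0.21 kg. Loose; the lid does not open. The point is its centre, 18 mm above its underside. Belongs on the yellow plate.
- pin_tray_mid (a point): shallow dark-grey open tray with loose-looking metal pins (fixed in it): 55 mm wide (its x, the width to grasp), 86 mm long (its y), 16 mm high, 0.09 kg. Loose. The point is its centre, 8 mm above its underside. Belongs on the grey plate.
- cup_mid (a point): ribbed white round cup with a few cable ends sticking out: 66 mm across at the rim, 52 mm at the foot, 42 mm high, 28 g. Loose, can be grasped across the rim from outside in any direction. The point is on its axis, 21 mm above its underside. Belongs on the white plate.
- funnel_mid (a point): black funnel-shaped screwdriver holder, 75 mm high, 0.085 kg: round foot 60 mm across, body 52 mm across up to 47 mm high, above that a round neck 38 mm across from 47 to 75 mm, the place to grasp, with its x as the closing direction because of a small lug on its y side. Loose. The point is on its axis, 37.5 mm above its underside. Belongs on the black plate.
- yellow_plate_mid (a point): fixed yellow home plate, 104 mm (its x) by 116 mm (its y), 3 mm thick, screw heads in the corners, with a dark rectangle outline for the screw box (76 mm along x, 100 mm along y). The point is the centre of its top face.
- grey_plate_mid (a point): fixed grey home plate, 104 mm (its x) by 116 mm (its y), 3 mm thick, screw heads in the corners, with a white rectangle outline for the pin tray (60 mm along x, 88 mm along y). The point is the centre of its top face.
- white_plate_mid (a point): fixed white home plate, 104 mm (its x) by 116 mm (its y), 3 mm thick, screw heads in the corners, with a dark circle outline for the cup. The point is the centre of its top face.
- black_plate_mid (a point): fixed black home plate, 104 mm (its x) by 116 mm (its y), 3 mm thick, screw heads in the corners, with a white circle outline for the funnel. The point is the centre of its top face.
- blue_plate_mid (a point): fixed blue home plate, 104 mm (its x) by 116 mm (its y), 3 mm thick, screw heads in the corners, without outline, empty at the start: the parking place. The point is the centre of its top face.
- flux_bottle_mid (a point): bystander: white dispensing bottle with a red needle cap, 44 mm across, 140 mm high, loose, standing among the plates. The point is on its axis, 44 mm above the bench. Not to be moved.
Mind the look-alikes: they are no part of the job. Several things look just like the part that bears pin_tray_mid: the one meant starts farthest to the robot's right.

How it is judged:
At the end, for the whole second after the job is handed in: Each of the four things stands upright (within 0.1 rad), released and at rest on the plate of its own colour, its centre within 13 mm of the plate's centre; the screw box and the pin tray have their x axes within 0.2 rad of their plate's x axis, either way round (horizontal distance between screw_box_mid and yellow_plate_mid below 0.013 m and z of screw_box_mid in the frame of yellow_plate_mid between 0.014 and 0.022 m and angle between each of screw_box_mid, pin_tray_mid, cup_mid, funnel_mid's own z axis and vertical below 0.1 rad and linear speed of each of screw_box, pin_tray, cup, funnel below 0.01 m/s and horizontal distance between pin_tray_mid and grey_plate_mid below 0.013 m and z of pin_tray_mid in the frame of grey_plate_mid between 0.004 and 0.012 m and horizontal distance between cup_mid and white_plate_mid below 0.013 m and z of cup_mid in the frame of white_plate_mid between 0.017 and 0.025 m and horizontal distance between funnel_mid and black_plate_mid below 0.013 m and z of funnel_mid in the frame of black_plate_mid between 0.0335 and 0.0415 m and angle between the x axis of screw_box_mid and the x axis of yellow_plate_mid, either way round below 0.2 rad and angle between the x axis of pin_tray_mid and the x axis of grey_plate_mid, either way round below 0.2 rad); the robot touches nothing.
It fails at once if one of the four things is tipped by more than 0.5 rad (angle between any of screw_box_mid, pin_tray_mid, cup_mid, funnel_mid's own z axis and vertical above 0.5 rad).
It fails at once if two of the four things are stacked or knocked together (more than 1 N) (contact force between screw_box and pin_tray above 1 N or contact force between any of screw_box, pin_tray and cup above 1 N or contact force between any of screw_box, pin_tray, cup and funnel above 1 N).
It fails at once if the flux bottle is moved by more than 15 mm or tipped by more than 0.3 rad (distance of flux_bottle_mid from where it was at the start of the episode above 0.015 m or angle between flux_bottle_mid's own z axis and vertical above 0.3 rad).
It also fails if it takes over 128 s, if anything falls off the work surface, if the arm or the gripper's body presses on something with over 40 N, if the wrist force passes 120 N, or if a joint passes its speed limit or range.

## Working session

There is one attempt and no reset: what is moved stays moved. The work goes in short steps, Python scripts to look and compute and a shell command to move; the robot and the scene stay as the last step left them, time stands still between calls to the robot, and variables do not carry over. Pictures are saved under pics/ and viewed, about 12 in all and at most 16, crops included, and the job is handed in when it is done.

```bash
mkdir -p pics
cat > h.py <<'E'
import numpy as np, cv2
from rig import readout, imaging
def shot(n):
    im,d=imaging.camera(n); np.savez(f'/tmp/{n}.npz',im=im,d=d); return im,d
def world(n,u,v,d,z=None):
    c=imaging.calibration(n); f=200/np.tan(np.radians(c['vertical_fov'])/2); T=np.array(c['T'])
    r=T[:3,:3]@np.array([(u-c['cx'])/f,(v-c['cy'])/f,1.]); o=T[:3,3]
    return o+r*(d if z is None else (z-o[2])/r[2])
def cloud(n,d):
    c=imaging.calibration(n); f=200/np.tan(np.radians(c['vertical_fov'])/2); T=np.array(c['T'])
    v,u=np.mgrid[:400,:640]
    P=np.stack([(u-c['cx'])/f*d,(v-c['cy'])/f*d,d],-1)
    return P@T[:3,:3].T+T[:3,3]
E
python3 - <<'E'
from h import *
for n in ('top','scene'):
    im,d=shot(n); cv2.imwrite(f'pics/{n}0.png',im)
    c=imaging.calibration(n);print(n,c['vertical_fov'],c['cx'],c['cy'],np.round(c['T'],3).tolist())
s=readout.read_state();print(s)
E
```

```text
top 44.150557617625125 323.62408007863456 192.69684345753925 [[0.025, -0.99, 0.138, 0.273], [-1.0, -0.027, -0.013, 0.083], [0.017, -0.138, -0.99, 1.796], [0.0, 0.0, 0.0, 1.0]]
scene 56.52615089059641 315.9999077202274 202.7708280949361 [[0.745, -0.4, 0.534, -0.09], [-0.667, -0.42, 0.616, -0.654], [-0.022, -0.815, -0.579, 0.739], [0.0, 0.0, 0.0, 1.0]]
{'time': 0.1, 'qpos': array([ 1.22592173e+00,  3.59441285e-01,  1.51133378e+00,  3.57834235e-06,
        1.27248418e+00, -1.15084704e-01]), 'qvel': array([-0.00067781, -0.00229992, -0.0021969 ,  0.00037102, -0.00054256,
       -0.00158591]), 'joint_torque': array([ 6.48969453e-04, -5.16359854e+01, -2.71407026e+01,  6.76933955e-02,
        2.75777763e-02, -4.21957441e-05]), 'tool_pos': array([0.13644819, 0.58363676, 0.22188505]), 'orientation': array([-3.13993748e+00, -1.94771606e-04,  2.91180154e+00]), 'wrist_force': array([-0.20074967, -0.20105675, -0.17029305]), 'wrist_torque': array([-0.01997463,  0.00095878, -0.05427229]), 'gripper_width': 1.0019525668312117}
```

View pics/top0.png

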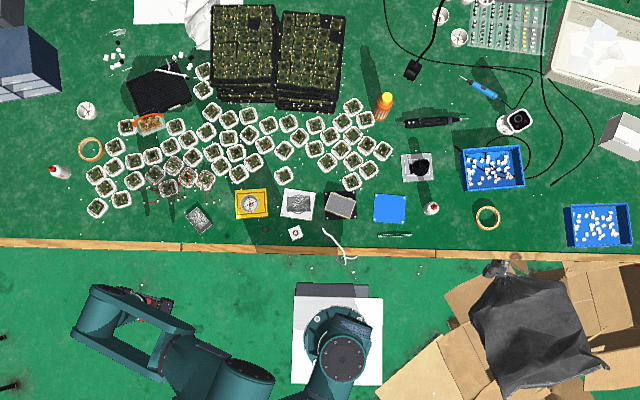

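View pics/scene0.png

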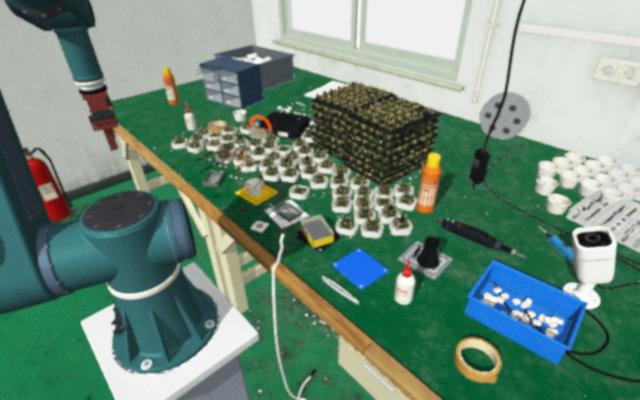

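Run:
```python
from h import *
z=np.load('/tmp/top.npz');im,d=z['im'],z['d']
a=cv2.resize(im[145:235,180:300],None,fx=6.5,fy=6.5,interpolation=cv2.INTER_CUBIC)[:, :]
b=cv2.resize(im[145:235,280:450],None,fx=4.7,fy=4.7,interpolation=cv2.INTER_CUBIC)
cv2.imwrite('pics/ca.png',a);cv2.imwrite('pics/cb.png',b)
P=cloud('top',d)
for n,(u,v) in dict(yel=(251,204),white=(297,204),black=(341,205),blue=(389,208),grey=(417,167),bottle=(431,208)).items():
    q=P[v-4:v+5,u-4:u+5].reshape(-1,3); print(n,np.round(P[v,u],4),np.round(np.percentile(q[:,2],[5,50,95]),4))
```

```text
yel [0.4722 0.3207 0.0205] [-0.0002  0.0084  0.0242]
white [0.4782 0.1551 0.0075] [-0.0023  0.005   0.0132]
black [ 0.4751 -0.0038  0.0411] [0.0322 0.0386 0.0452]
blue [ 0.4731 -0.1818  0.0038] [-0.0029  0.0029  0.0109]
grey [ 0.6211 -0.2768  0.0427] [0.006  0.0353 0.0775]
bottle [ 0.4671 -0.3152  0.093 ] [0.0634 0.078  0.1085]
```

View pics/ca.png

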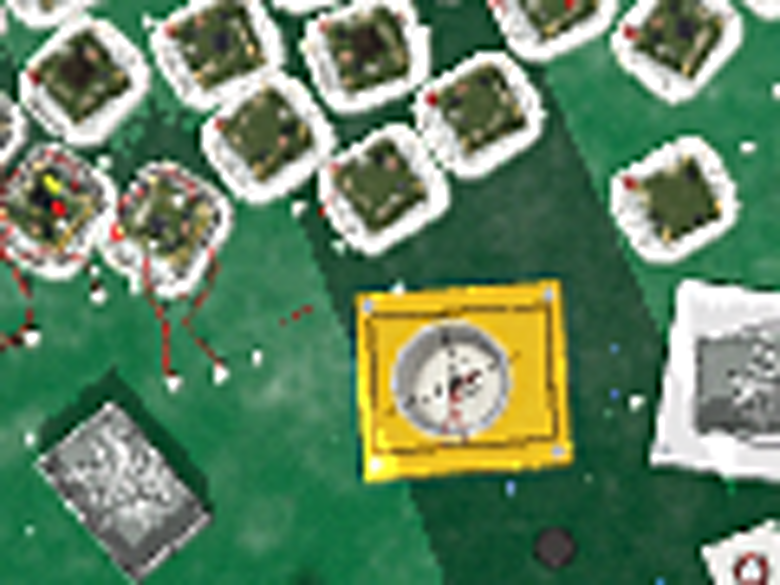

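View pics/cb.png

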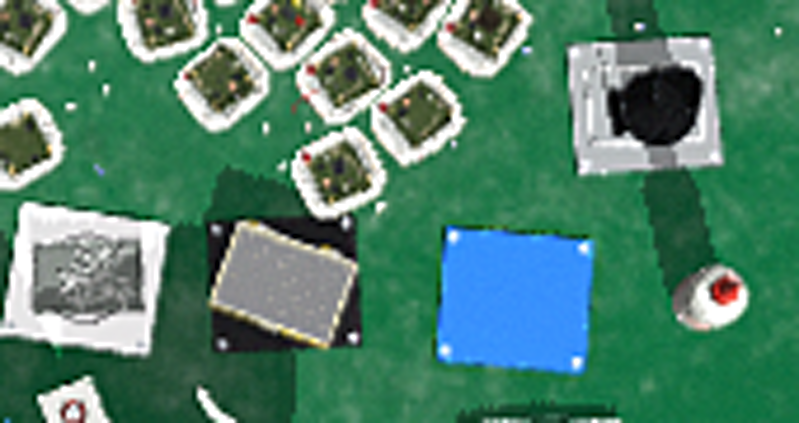

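Run:
```python
from h import *
T=np.load('/tmp/top.npz')['im'];S=np.load('/tmp/scene.npz')['im']
g=lambda x:(255*(x/255.)**.5).astype('uint8')
a=cv2.resize(g(T[145:190,395:440]),(360,360),interpolation=cv2.INTER_CUBIC)
b=cv2.resize(g(S[225:285,395:455]),(420,360),interpolation=cv2.INTER_CUBIC)
c=cv2.resize(S[170:260,230:350],(420,240),interpolation=cv2.INTER_CUBIC)
dd=cv2.resize(T[185:225,275:320],(360,240),interpolation=cv2.INTER_CUBIC)
cv2.imwrite('pics/f.png',np.vstack([np.hstack([a,b]),np.hstack([dd,c])]))
def sub(pts,s,u0,v0,z):
    return np.array([world('top',u0+(x+.5)/s-.5,v0+(y+.5)/s-.5,0,z)[:2] for x,y in pts])
def rep(n,pts,s,u0,v0,z):
    w=sub(pts,s,u0,v0,z); (c,sz,an)=cv2.minAreaRect(w.astype('float32'))
    e=[w[1]-w[0],w[2]-w[3],w[2]-w[1],w[3]-w[0]]
    ang=[np.degrees(np.arctan2(x[1],x[0])) for x in e]
    print(n,np.round(w.mean(0),4),'len',np.round([np.linalg.norm(x) for x in e],3),'ang',np.round(ang,1))
rep('yel',[(357,294),(558,282),(573,465),(364,482)],6.5,180,145,.003)
rep('white',[(22,204),(168,225),(150,355),(5,335)],4.7,280,145,.003)
rep('black',[(208,222),(352,214),(362,350),(210,353)],4.7,280,145,.003)
rep('blue',[(444,226),(594,238),(583,372),(436,357)],4.7,280,145,.003)
rep('grey',[(569,43),(712,37),(722,163),(578,175)],4.7,280,145,.003)
rep('box',[(243,221),(357,262),(330,347),(210,302)],4.7,280,145,.039)
rep('tray',[(33,262),(140,235),(142,297),(33,317)],4.7,280,145,.019)
print('cup',sub([(452,380)],6.5,180,145,.045))
```

```text
yel [0.4775 0.3238] len [0.113 0.117 0.104 0.106] ang [ -84.9  -83.8 -173.  -175. ]
white [0.4786 0.1518] len [0.115 0.113 0.103 0.103] ang [-96.7 -96.3 173.8 174.8]
black [ 0.4789 -0.0014] len [0.113 0.118 0.107 0.103] ang [ -85.2  -87.3 -174.9 -177.7]
blue [ 0.4732 -0.182 ] len [0.118 0.115 0.106 0.103] ang [-93.  -94.3 175.5 177.2]
grey [ 0.6298 -0.2845] len [0.114 0.114 0.101 0.106] ang [ -85.9  -83.6 -175.8 -176. ]
box [ 0.476  -0.0012] len [0.093 0.097 0.069 0.067] ang [-108.4 -109.1  163.5  159.4]
tray [0.4782 0.1506] len [0.085 0.085 0.048 0.043] ang [ -74.1  -78.  -176.5 -178. ]
cup [[0.47273295 0.32424705]]
```

View pics/f.png

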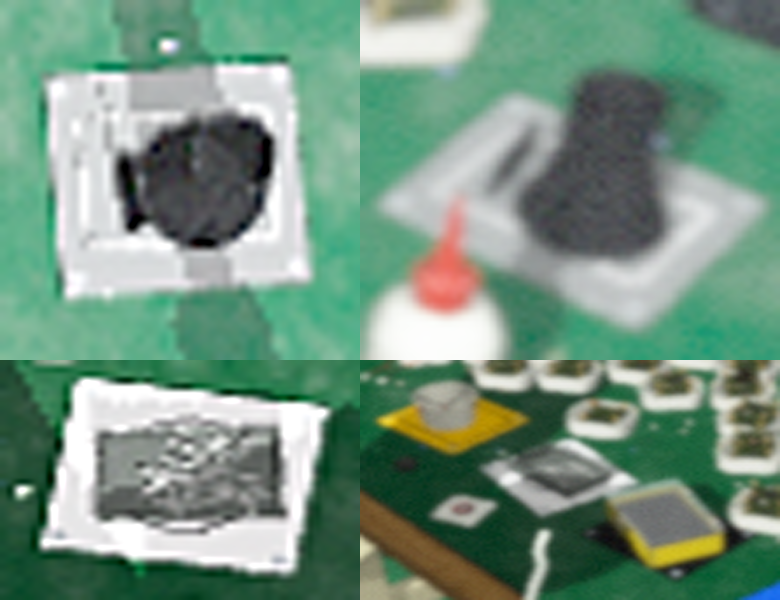

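Run:
```python
from h import *
def proj(n,p):
    c=imaging.calibration(n); f=200/np.tan(np.radians(c['vertical_fov'])/2); q=np.linalg.inv(c['T'])@np.append(p,1)
    return np.array([c['cx']+f*q[0]/q[2],c['cy']+f*q[1]/q[2]])
# dark sliver
print('sliver top',world('top',395+130/8-.5,145+190/8-.5,0,.003),'scene',world('scene',395+150/7-.5,225+165/6-.5,0,.003))
# tray
def rep(n,cam,px,z):
    w=np.array([world(cam,u-.5,v-.5,0,z)[:2] for u,v in px]);e=[w[1]-w[0],w[2]-w[3],w[2]-w[1],w[3]-w[0]]
    print(n,cam,np.round(w.mean(0),4),'len',np.round([np.linalg.norm(x) for x in e],3),'ang',np.round([np.degrees(np.arctan2(x[1],x[0])) for x in e],1))
rep('tray','top',[(275+x/8,185+(y-360)/6) for x,y in [(97,430),(278,425),(285,517),(97,520)]],.019)
sc=lambda l:[(230+(x-360)/3.5,170+(y-360)/(240/90)) for x,y in l]
rep('tray','scene',sc([(522,460),(577,440),(622,470),(567,497)]),.019)
rep('box','scene',sc([(608,498),(680,482),(725,520),(648,545)]),.039)
# funnel: foot in scene: foot ellipse; neck top
for z,l in ((.078,[(572,90),(668,95),(620,72)]),(.003,[(520,215),(668,225),(590,255)])):
    print('funnel scene',z,[np.round(world('scene',395+(x-360)/7-.5,225+y/6-.5,0,z)[:2],4) for x,y in l])
print('blob extents top', [np.round(world('top',395+x/8-.5,145+y/8-.5,0,z)[:2],4) for x,y,z in [(140,185,.003),(200,248,.003),(272,150,.078),(235,115,.078)]])
for c in [(.62,-.28),(.63,-.285)]:
  for z in (.003,.05,.078):
    print(c,z,'top crop',(proj('top',[*c,z])+.5-[395,145])*8,'scene crop',(proj('scene',[*c,z])+.5-[395,225])*[7,6]+[360,0])
S=np.load('/tmp/scene.npz')['im'][230:275,405:450].astype(float);T=np.load('/tmp/top.npz')['im'][150:182,405:437].astype(float)
k=lambda x:np.clip((x-0)*4,0,255).astype('uint8')
print(S.min(),T.min())
cv2.imwrite('pics/g.png',np.hstack([cv2.resize(k(S),(400,400)),cv2.resize(k(T),(400,400))]))
```

```text
sliver top [ 0.62361153 -0.26164764  0.003     ] scene [ 0.63379518 -0.2488472   0.003     ]
tray top [0.4795 0.1505] len [0.082 0.085 0.056 0.055] ang [ -86.3  -87.2 -175.1 -178. ]
tray scene [0.4877 0.1429] len [0.065 0.071 0.079 0.089] ang [ -1.8   5.4 -97.  -99.8]
box scene [4.772e-01 2.000e-04] len [0.069 0.076 0.079 0.09 ] ang [ -17.6   -9.8 -104.  -108.5]
funnel scene 0.078 [array([ 0.6172, -0.2772]), array([ 0.6407, -0.3039]), array([ 0.6408, -0.2826])]
funnel scene 0.003 [array([ 0.6088, -0.2717]), array([ 0.6458, -0.3152]), array([ 0.6073, -0.3055])]
blob extents top [array([ 0.6261, -0.2663]), array([ 0.5972, -0.2942]), array([ 0.6289, -0.3106]), array([ 0.6443, -0.2941])]
(0.62, -0.28) 0.003 top crop [169.48154721 198.77427118] scene crop [554.28104327 212.63364556]
(0.62, -0.28) 0.05 top crop [190.4913995  179.54679937] scene crop [571.73924586 137.17682036]
(0.62, -0.28) 0.078 top crop [203.53788873 167.60711505] scene crop [582.5951049   90.25625947]
(0.63, -0.285) 0.003 top crop [180.21923471 177.87126862] scene crop [579.70187124 207.81492183]
(0.63, -0.285) 0.05 top crop [201.49226778 158.11384703] scene crop [597.80552754 132.39717142]
(0.63, -0.285) 0.078 top crop [214.7017413  145.84549129] scene crop [609.06166917  85.50537978]
7.0 0.0
```

View pics/g.png

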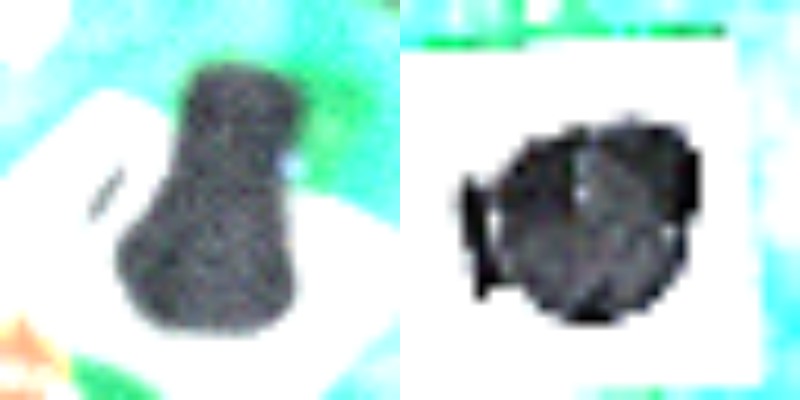

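```bash
python3 -m creep '[{"tx":0.034,"ty":-0.043,"az":-7.4},{"tx":0.034,"ty":-0.043,"az":-7.4},{"tx":0.034,"ty":-0.043,"az":-7.4},{"tx":0.034,"ty":-0.043,"az":-7.4},{"tx":0.034,"ty":-0.043,"az":-7.4},{"tx":0.034,"ty":-0.043,"az":-7.4},{"tx":0.034,"ty":-0.043,"az":-7.4},{"tx":0.034,"ty":-0.043,"az":-7.4},{"tx":0.034,"ty":-0.043,"az":-7.4},{"tx":0.034,"ty":-0.043,"az":-7.4},{"tz":0},{"tz":0}]' 1
```

```text
schema error: expected keys tx, ty, tz, ax, ay, az
```

```bash
python3 -m creep '[{"tx":0.034,"ty":-0.043,"tz":0,"ax":0,"ay":0,"az":-7.4},{"tx":0.034,"ty":-0.043,"tz":0,"ax":0,"ay":0,"az":-7.4},{"tx":0.034,"ty":-0.043,"tz":0,"ax":0,"ay":0,"az":-7.4},{"tx":0.034,"ty":-0.043,"tz":0,"ax":0,"ay":0,"az":-7.4},{"tx":0.034,"ty":-0.043,"tz":0,"ax":0,"ay":0,"az":-7.4},{"tx":0.034,"ty":-0.043,"tz":0,"ax":0,"ay":0,"az":-7.4},{"tx":0.034,"ty":-0.043,"tz":0,"ax":0,"ay":0,"az":-7.4},{"tx":0.034,"ty":-0.043,"tz":0,"ax":0,"ay":0,"az":-7.4},{"tx":0.034,"ty":-0.043,"tz":0,"ax":0,"ay":0,"az":-7.4},{"tx":0.034,"ty":-0.043,"tz":0,"ax":0,"ay":0,"az":-7.4},{"tx":0,"ty":0,"tz":0,"ax":0,"ay":0,"az":0}]' 1
```

```text
time: 1.48
tool_pos: [0.4836, 0.1387, 0.2192]
orientation: [-3.139, 0.0, 1.58]
wrist_force: [-0.1, 0.2, -0.1]
gripper_width: 0.997
```

```bash
python3 -m creep '[{"tx":-0.0046,"ty":0.0118,"tz":-0.04,"ax":0,"ay":0,"az":2.5},{"tx":0,"ty":0,"tz":-0.045,"ax":0,"ay":0,"az":0},{"tx":0,"ty":0,"tz":-0.045,"ax":0,"ay":0,"az":0},{"tx":0,"ty":0,"tz":-0.03,"ax":0,"ay":0,"az":0},{"tx":0,"ty":0,"tz":-0.01,"ax":0,"ay":0,"az":0},{"tx":0,"ty":0,"tz":0,"ax":0,"ay":0,"az":0}]' 1
```

```text
time: 2.22
tool_pos: [0.4757, 0.154, 0.0454]
orientation: [-3.139, -0.002, 1.63]
wrist_force: [0.1, 0.1, 0.2]
gripper_width: 1.002
```

```bash
python3 -m creep '[{"tx":0.003,"ty":-0.003,"tz":-0.018,"ax":0,"ay":0,"az":0},{"tx":0,"ty":0,"tz":-0.014,"ax":0,"ay":0,"az":0},{"tx":0,"ty":0,"tz":-0.005,"ax":0,"ay":0,"az":0},{"tx":0,"ty":0,"tz":0,"ax":0,"ay":0,"az":0}]' 1
python3 - <<'E'
from h import *
im,d=shot('scene'); cv2.imwrite('pics/t1.png',cv2.resize(im[120:280,180:440],None,fx=3,fy=3))
E
```

```text
time: 2.72
tool_pos: [0.4815, 0.1524, 0.0111]
orientation: [3.138, -0.003, 1.632]
wrist_force: [-0.1, 0.4, 0.6]
gripper_width: 0.999
```

View pics/t1.png

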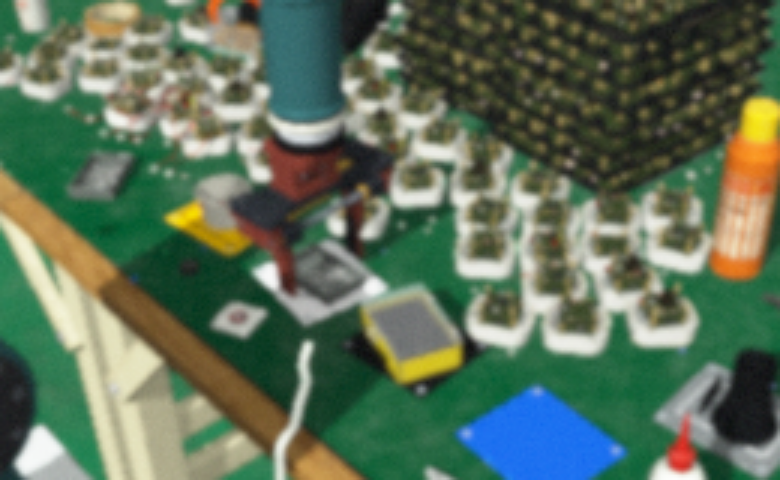

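```bash
python3 -m creep '[{"tx":-0.001,"ty":0,"tz":-0.005,"ax":0,"ay":0,"az":0},{"tx":0,"ty":0,"tz":0,"ax":0,"ay":0,"az":0}]' 1;  python3 -m creep '[{"tx":0,"ty":0,"tz":0,"ax":0,"ay":0,"az":0},{"tx":0,"ty":0,"tz":0,"ax":0,"ay":0,"az":0},{"tx":0,"ty":0,"tz":0,"ax":0,"ay":0,"az":0},{"tx":0,"ty":0,"tz":0,"ax":0,"ay":0,"az":0},{"tx":0,"ty":0,"tz":0,"ax":0,"ay":0,"az":0},{"tx":0,"ty":0,"tz":0,"ax":0,"ay":0,"az":0}]' 0
```

```text
time: 3.02
tool_pos: [0.481, 0.1526, 0.0067]
orientation: [3.136, -0.003, 1.632]
wrist_force: [0.3, -0.1, 0.1]
gripper_width: 0.999
time: 3.78
tool_pos: [0.4812, 0.1526, 0.0069]
orientation: [3.136, -0.003, 1.632]
wrist_force: [0.3, 0.3, 0.4]
gripper_width: 0.627
```

```bash
python3 -m creep '[{"tx":0,"ty":0,"tz":0.03,"ax":0,"ay":0,"az":0},{"tx":0,"ty":0,"tz":0.04,"ax":0,"ay":0,"az":0},{"tx":0,"ty":-0.01,"tz":0.04,"ax":0,"ay":0,"az":0},{"tx":0,"ty":-0.04,"tz":0,"ax":0,"ay":0,"az":0},{"tx":0,"ty":-0.05,"tz":0,"ax":0,"ay":0,"az":0},{"tx":0,"ty":-0.05,"tz":0,"ax":0,"ay":0,"az":0},{"tx":0,"ty":-0.05,"tz":0,"ax":0,"ay":0,"az":0},{"tx":0,"ty":-0.05,"tz":0,"ax":0,"ay":0,"az":0},{"tx":0,"ty":-0.05,"tz":0,"ax":0,"ay":0,"az":0},{"tx":0,"ty":-0.02,"tz":0,"ax":0,"ay":0,"az":0},{"tx":0,"ty":0,"tz":0,"ax":0,"ay":0,"az":0}]' 0
```

```text
time: 5.15
tool_pos: [0.4798, -0.1774, 0.1202]
orientation: [3.134, -0.001, 1.634]
wrist_force: [-0.3, -0.3, -0.3]
gripper_width: 0.623
```

```bash
python3 -m creep '[{"tx":-0.006,"ty":-0.003,"tz":-0.04,"ax":0.4,"ay":0,"az":0},{"tx":0,"ty":0,"tz":-0.04,"ax":0,"ay":0,"az":0},{"tx":0,"ty":0,"tz":-0.018,"ax":0,"ay":0,"az":0},{"tx":0,"ty":0,"tz":-0.005,"ax":0,"ay":0,"az":0},{"tx":0,"ty":0,"tz":0,"ax":0,"ay":0,"az":0}]' 0
```

```text
time: 5.78
tool_pos: [0.4737, -0.1756, 0.0155]
orientation: [3.133, -0.01, 1.636]
wrist_force: [-0.3, -0.6, -0.5]
gripper_width: 0.623
```

```bash
python3 -m creep '[{"tx":0,"ty":-0.004,"tz":-0.004,"ax":-0.5,"ay":0.5,"az":0},{"tx":0,"ty":0,"tz":-0.003,"ax":0,"ay":0,"az":0},{"tx":0,"ty":0,"tz":0,"ax":0,"ay":0,"az":0}]' 0
```

```text
time: 6.15
tool_pos: [0.4754, -0.1801, 0.01]
orientation: [3.139, 0.001, 1.637]
wrist_force: [0.6, -0.7, -0.9]
gripper_width: 0.621
```

```bash
python3 -m creep '[{"tx":0,"ty":0,"tz":-0.0025,"ax":0,"ay":0,"az":0},{"tx":0,"ty":0,"tz":-0.001,"ax":0,"ay":0,"az":0},{"tx":0,"ty":0,"tz":0,"ax":0,"ay":0,"az":0}]' 0; python3 -m creep '[{"tx":0,"ty":0,"tz":0,"ax":0,"ay":0,"az":0},{"tx":0,"ty":0,"tz":0,"ax":0,"ay":0,"az":0},{"tx":0,"ty":0,"tz":0,"ax":0,"ay":0,"az":0},{"tx":0,"ty":0,"tz":0,"ax":0,"ay":0,"az":0},{"tx":0,"ty":0,"tz":0.02,"ax":0,"ay":0,"az":0},{"tx":0,"ty":0,"tz":0.05,"ax":0,"ay":0,"az":0},{"tx":0,"ty":0.02,"tz":0.04,"ax":0,"ay":0,"az":0},{"tx":0,"ty":0.05,"tz":0,"ax":0,"ay":0,"az":0},{"tx":0,"ty":0.05,"tz":0,"ax":0,"ay":0,"az":0},{"tx":0,"ty":0.05,"tz":0,"ax":0,"ay":0,"az":0},{"tx":0,"ty":0.05,"tz":0,"ax":0,"ay":0,"az":0},{"tx":0,"ty":0.05,"tz":0,"ax":0,"ay":0,"az":0}]' 1
```

```text
time: 6.52
tool_pos: [0.4756, -0.1804, 0.007]
orientation: [3.138, 0.001, 1.636]
wrist_force: [1.4, 1.6, 0.1]
gripper_width: 0.622
time: 8.02
tool_pos: [0.4772, 0.0935, 0.1214]
orientation: [3.133, 0.003, 1.629]
wrist_force: [0.2, -0.1, 0.9]
gripper_width: 0.998
```

```bash
python3 -m creep '[{"tx":0,"ty":0.05,"tz":0.01,"ax":0,"ay":0,"az":0},{"tx":-0.001,"ty":0.05,"tz":0.01,"ax":0,"ay":0.4,"az":0},{"tx":-0.001,"ty":0.05,"tz":0,"ax":0,"ay":0,"az":0},{"tx":-0.001,"ty":0.04,"tz":0,"ax":0,"ay":0,"az":0},{"tx":0,"ty":0,"tz":0,"ax":0,"ay":0,"az":0}]' 1
python3 - <<'E'
from h import *
im,d=shot('top'); b=cv2.resize(im[145:235,270:440],None,fx=4.7,fy=4.7,interpolation=cv2.INTER_CUBIC);cv2.imwrite('pics/u2.png',b)
E
```

```text
time: 8.65
tool_pos: [0.4729, 0.2933, 0.1423]
orientation: [3.138, 0.001, 1.633]
wrist_force: [-0.7, -1.1, -0.5]
gripper_width: 1.001
```

View pics/u2.png

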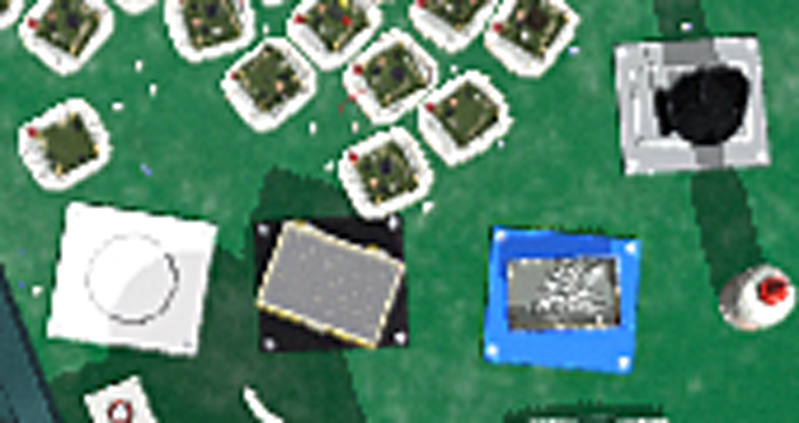

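Run:
```python
from h import *
w=lambda pts,z:np.array([world('top',270+(x+.5)/4.7-.5,145+(y+.5)/4.7-.5,0,z)[:2] for x,y in pts])
t=w([(508,258),(616,256),(620,330),(510,330)],.019);print(t.mean(0),[np.degrees(np.arctan2(*(a)[::-1])) for a in (t[1]-t[0],t[2]-t[3],t[2]-t[1],t[3]-t[0])])
print('white circ',w([(133,279)],.003),w([(69,203),(216,225),(198,355),(50,338)],.003).mean(0))
```

```text
[ 0.47499586 -0.18131504] [np.float64(-87.36054326075498), np.float64(-88.45775343968059), np.float64(-176.7058717810673), np.float64(-177.8346327172987)]
white circ [[0.47897197 0.15198719]] [0.47820925 0.15174119]
```

```bash
python3 -m creep '[{"tx":0,"ty":0.029,"tz":-0.01,"ax":0,"ay":0,"az":0},{"tx":0,"ty":0,"tz":-0.04,"ax":0,"ay":0,"az":0},{"tx":0,"ty":0,"tz":-0.02,"ax":0,"ay":0,"az":0},{"tx":0,"ty":0,"tz":0,"ax":0,"ay":0,"az":0}]' 1
```

```text
time: 9.2
tool_pos: [0.4729, 0.3163, 0.0706]
orientation: [3.14, 0.005, 1.629]
wrist_force: [-0.2, 0.5, 0.5]
gripper_width: 0.998
```

```bash
python3 -m creep '[{"tx":0,"ty":0.008,"tz":-0.01,"ax":0,"ay":0,"az":0},{"tx":0,"ty":0,"tz":-0.02,"ax":0,"ay":0,"az":0},{"tx":0,"ty":0,"tz":-0.014,"ax":0,"ay":0,"az":0},{"tx":0,"ty":0,"tz":-0.005,"ax":0,"ay":0,"az":0},{"tx":0,"ty":0,"tz":0,"ax":0,"ay":0,"az":0}]' 1; python3 -m creep '[{"tx":0,"ty":0,"tz":0,"ax":0,"ay":0,"az":0},{"tx":0,"ty":0,"tz":0,"ax":0,"ay":0,"az":0},{"tx":0,"ty":0,"tz":0,"ax":0,"ay":0,"az":0},{"tx":0,"ty":0,"tz":0,"ax":0,"ay":0,"az":0},{"tx":0,"ty":0,"tz":0,"ax":0,"ay":0,"az":0}]' 0
```

```text
time: 9.82
tool_pos: [0.4755, 0.3245, 0.0224]
orientation: [3.135, 0.003, 1.627]
wrist_force: [-0.7, -0.1, 0.7]
gripper_width: 1.003
time: 10.45
tool_pos: [0.4765, 0.3251, 0.024]
orientation: [3.133, 0.002, 1.627]
wrist_force: [0.3, 0.5, -0.8]
gripper_width: 0.727
```

```bash
python3 -m creep '[{"tx":0,"ty":0,"tz":0.03,"ax":0,"ay":0.4,"az":0},{"tx":0,"ty":-0.01,"tz":0.03,"ax":0,"ay":0,"az":0},{"tx":0,"ty":-0.04,"tz":0.01,"ax":0,"ay":0,"az":0},{"tx":0,"ty":-0.05,"tz":0,"ax":0,"ay":0,"az":0},{"tx":0,"ty":-0.05,"tz":0,"ax":0,"ay":0,"az":0},{"tx":0,"ty":-0.015,"tz":0,"ax":0,"ay":0,"az":0},{"tx":0,"ty":0,"tz":0,"ax":0,"ay":0,"az":0}]' 0
```

```text
time: 11.32
tool_pos: [0.4772, 0.1571, 0.0965]
orientation: [3.137, 0.001, 1.628]
wrist_force: [0.6, 0.3, -0.4]
gripper_width: 0.727
```

```bash
python3 -m creep '[{"tx":0.001,"ty":-0.006,"tz":-0.03,"ax":0,"ay":0,"az":0},{"tx":0,"ty":0,"tz":-0.02,"ax":0,"ay":0,"az":0},{"tx":0,"ty":0,"tz":-0.01,"ax":0,"ay":0,"az":0},{"tx":0,"ty":0,"tz":-0.004,"ax":0,"ay":0,"az":0},{"tx":0,"ty":0,"tz":0,"ax":0,"ay":0,"az":0}]' 0
```

```text
time: 11.95
tool_pos: [0.4807, 0.1566, 0.0316]
orientation: [3.133, -0.002, 1.631]
wrist_force: [-0.8, -1.3, -0.9]
gripper_width: 0.729
```

```bash
python3 -m creep '[{"tx":-0.002,"ty":-0.004,"tz":-0.003,"ax":0,"ay":0.4,"az":0},{"tx":0,"ty":0,"tz":-0.002,"ax":0,"ay":0,"az":0},{"tx":0,"ty":0,"tz":0,"ax":0,"ay":0,"az":0}]' 0
```

```text
time: 12.32
tool_pos: [0.4795, 0.1527, 0.0275]
orientation: [3.138, -0.002, 1.631]
wrist_force: [-0.2, 0.1, -0.4]
gripper_width: 0.731
```

```bash
python3 -m creep '[{"tx":-0.001,"ty":0,"tz":-0.0025,"ax":0,"ay":0,"az":0},{"tx":0,"ty":0,"tz":-0.001,"ax":0,"ay":0,"az":0},{"tx":0,"ty":0,"tz":0,"ax":0,"ay":0,"az":0}]' 0; python3 -m creep '[{"tx":0,"ty":0,"tz":0,"ax":0,"ay":0,"az":0},{"tx":0,"ty":0,"tz":0,"ax":0,"ay":0,"az":0},{"tx":0,"ty":0,"tz":0,"ax":0,"ay":0,"az":0},{"tx":0,"ty":0,"tz":0.02,"ax":0,"ay":0,"az":0},{"tx":0,"ty":0,"tz":0.04,"ax":0,"ay":0,"az":0},{"tx":0,"ty":-0.01,"tz":0.04,"ax":0,"ay":0,"az":0},{"tx":0,"ty":-0.04,"tz":0,"ax":0,"ay":0,"az":-8},{"tx":0,"ty":-0.05,"tz":0,"ax":0,"ay":0,"az":-8},{"tx":0,"ty":-0.04,"tz":0,"ax":0,"ay":0,"az":-6},{"tx":0,"ty":-0.01,"tz":0,"ax":0,"ay":0,"az":0},{"tx":0,"ty":0,"tz":0,"ax":0,"ay":0,"az":0}]' 1
```

```text
time: 12.7
tool_pos: [0.4787, 0.1526, 0.024]
orientation: [3.137, -0.003, 1.631]
wrist_force: [-0.3, 0.0, -0.3]
gripper_width: 0.73
time: 14.08
tool_pos: [0.4791, -0.0006, 0.128]
orientation: [3.135, -0.004, 1.239]
wrist_force: [-1.1, -0.3, 0.1]
gripper_width: 1.001
```

```bash
python3 -m creep '[{"tx":-0.003,"ty":0,"tz":-0.03,"ax":0.2,"ay":0.3,"az":0},{"tx":0,"ty":0,"tz":-0.03,"ax":0,"ay":0,"az":0},{"tx":0,"ty":0,"tz":-0.005,"ax":0,"ay":0,"az":0},{"tx":0,"ty":0,"tz":0,"ax":0,"ay":0,"az":0}]' 1
python3 - <<'E'
from h import *
im,d=shot('scene'); cv2.imwrite('pics/t3.png',cv2.resize(im[140:270,240:380],None,fx=4.5,fy=4.5,interpolation=cv2.INTER_CUBIC))
E
```

```text
time: 14.58
tool_pos: [0.4769, 0.0038, 0.0624]
orientation: [3.14, -0.008, 1.246]
wrist_force: [-0.7, 0.2, -0.0]
gripper_width: 0.994
```

View pics/t3.png

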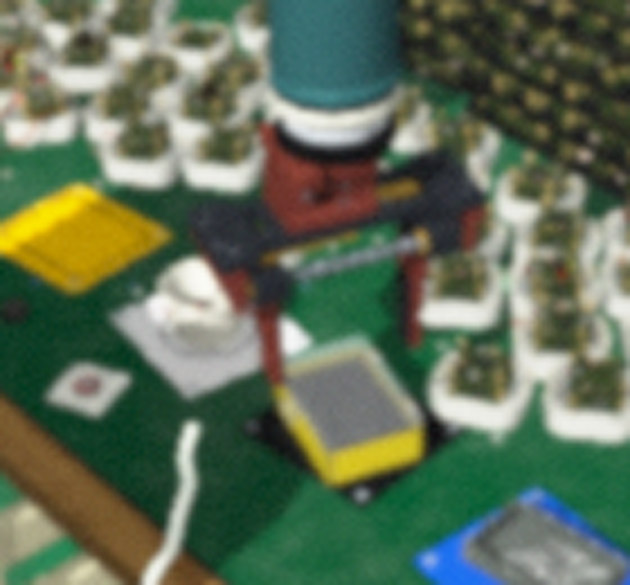

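```bash
python3 -m creep '[{"tx":0,"ty":-0.003,"tz":-0.012,"ax":0,"ay":0,"az":0},{"tx":0,"ty":-0.001,"tz":-0.006,"ax":0,"ay":0,"az":0},{"tx":0,"ty":0,"tz":0,"ax":0,"ay":0,"az":0}]' 1
```

```text
time: 15.0
tool_pos: [0.4786, -0.0005, 0.0452]
orientation: [3.136, -0.008, 1.247]
wrist_force: [0.5, 0.2, 0.1]
gripper_width: 1.002
```

```bash
python3 -m creep '[{"tx":0,"ty":0,"tz":-0.01,"ax":0,"ay":0,"az":0},{"tx":0,"ty":0,"tz":-0.005,"ax":0,"ay":0,"az":0},{"tx":0,"ty":0,"tz":0,"ax":0,"ay":0,"az":0}]' 1
```

```text
time: 15.38
tool_pos: [0.4787, -0.0006, 0.0292]
orientation: [3.136, -0.008, 1.247]
wrist_force: [0.1, -0.0, 0.9]
gripper_width: 1.001
```

No contact at 10 mm below the lid top; continue down.

```bash
python3 -m creep '[{"tx":-0.001,"ty":0,"tz":-0.012,"ax":0,"ay":0,"az":0},{"tx":0,"ty":0,"tz":-0.008,"ax":0,"ay":0,"az":0},{"tx":0,"ty":0,"tz":-0.002,"ax":0,"ay":0,"az":0},{"tx":0,"ty":0,"tz":0,"ax":0,"ay":0,"az":0}]' 1; python3 -m creep '[{"tx":0,"ty":0,"tz":0,"ax":0,"ay":0,"az":0},{"tx":0,"ty":0,"tz":0,"ax":0,"ay":0,"az":0},{"tx":0,"ty":0,"tz":0,"ax":0,"ay":0,"az":0},{"tx":0,"ty":0,"tz":0,"ax":0,"ay":0,"az":0},{"tx":0,"ty":0,"tz":0,"ax":0,"ay":0,"az":0}]' 0
```

```text
time: 15.88
tool_pos: [0.4774, -0.0006, 0.0054]
orientation: [3.136, -0.008, 1.247]
wrist_force: [-0.7, 0.4, -0.4]
gripper_width: 0.997
time: 16.5
tool_pos: [0.4775, -0.0006, 0.0057]
orientation: [3.136, -0.008, 1.247]
wrist_force: [-1.0, 0.5, -2.1]
gripper_width: 0.777
```

```bash
python3 -m creep '[{"tx":0,"ty":0,"tz":0.02,"ax":0.2,"ay":0.3,"az":0},{"tx":0,"ty":0,"tz":0.04,"ax":0,"ay":0,"az":0},{"tx":0,"ty":0,"tz":0.05,"ax":0,"ay":0,"az":0},{"tx":0,"ty":0.02,"tz":0.03,"ax":0,"ay":0,"az":0},{"tx":0,"ty":0.045,"tz":0,"ax":0,"ay":0,"az":4},{"tx":0,"ty":0.045,"tz":0,"ax":0,"ay":0,"az":4},{"tx":0,"ty":0.045,"tz":0,"ax":0,"ay":0,"az":4},{"tx":0,"ty":0.045,"tz":0,"ax":0,"ay":0,"az":4},{"tx":0,"ty":0.045,"tz":0,"ax":0,"ay":0,"az":4},{"tx":0,"ty":0.045,"tz":0,"ax":0,"ay":0,"az":4},{"tx":0,"ty":0.02,"tz":0,"ax":0,"ay":0,"az":0},{"tx":0,"ty":0,"tz":0,"ax":0,"ay":0,"az":0}]' 0
python3 - <<'E'
from h import *
im,d=shot('top'); np.savez('/tmp/y.npz',im=im)
E
```

```text
time: 18.0
tool_pos: [0.4742, 0.3178, 0.1493]
orientation: [-3.14, -0.009, 1.676]
wrist_force: [0.3, -0.7, -3.1]
gripper_width: 0.775
```

```bash
python3 -m creep '[{"tx":0.003,"ty":0.005,"tz":-0.03,"ax":-0.5,"ay":0,"az":0},{"tx":0,"ty":0,"tz":-0.04,"ax":0,"ay":0,"az":0},{"tx":0,"ty":0,"tz":-0.03,"ax":0,"ay":0,"az":0},{"tx":0,"ty":0,"tz":-0.01,"ax":0,"ay":0,"az":0},{"tx":0,"ty":0,"tz":0,"ax":0,"ay":0,"az":0}]' 0
```

```text
time: 18.68
tool_pos: [0.4782, 0.3145, 0.0379]
orientation: [-3.139, 0.003, 1.667]
wrist_force: [0.1, 0.9, -2.6]
gripper_width: 0.774
```

```bash
python3 -m creep '[{"tx":0,"ty":0.009,"tz":-0.015,"ax":0,"ay":0,"az":0},{"tx":0,"ty":0,"tz":-0.006,"ax":0,"ay":0,"az":0},{"tx":0,"ty":0,"tz":0,"ax":0,"ay":0,"az":0}]' 0
```

```text
time: 19.05
tool_pos: [0.4802, 0.3246, 0.0179]
orientation: [3.14, 0.002, 1.666]
wrist_force: [0.4, -0.2, -2.2]
gripper_width: 0.774
```

```bash
python3 -m creep '[{"tx":-0.003,"ty":-0.001,"tz":-0.006,"ax":0,"ay":0,"az":0.4},{"tx":0,"ty":0,"tz":-0.003,"ax":0,"ay":0,"az":0},{"tx":0,"ty":0,"tz":0,"ax":0,"ay":0,"az":0}]' 0
```

```text
time: 19.42
tool_pos: [0.4773, 0.3239, 0.0089]
orientation: [3.139, 0.001, 1.674]
wrist_force: [-0.0, -0.0, -2.5]
gripper_width: 0.776
```

```bash
python3 -m creep '[{"tx":0,"ty":0,"tz":-0.0025,"ax":0,"ay":0,"az":0},{"tx":0,"ty":0,"tz":-0.0007,"ax":0,"ay":0,"az":0},{"tx":0,"ty":0,"tz":0,"ax":0,"ay":0,"az":0}]' 0; python3 -m creep '[{"tx":0,"ty":0,"tz":0,"ax":0,"ay":0,"az":0},{"tx":0,"ty":0,"tz":0,"ax":0,"ay":0,"az":0},{"tx":0,"ty":0,"tz":0,"ax":0,"ay":0,"az":0},{"tx":0,"ty":0,"tz":0.015,"ax":0,"ay":0,"az":0},{"tx":0,"ty":0,"tz":0.04,"ax":0,"ay":0,"az":0},{"tx":0,"ty":0,"tz":0.06,"ax":0,"ay":0,"az":0},{"tx":0.01,"ty":-0.045,"tz":0.05,"ax":0,"ay":0,"az":0},{"tx":0.012,"ty":-0.05,"tz":0,"ax":0,"ay":0,"az":0},{"tx":0.012,"ty":-0.05,"tz":0,"ax":0,"ay":0,"az":0},{"tx":0.012,"ty":-0.05,"tz":0,"ax":0,"ay":0,"az":0},{"tx":0.012,"ty":-0.05,"tz":0,"ax":0,"ay":0,"az":0},{"tx":0.012,"ty":-0.05,"tz":0,"ax":0,"ay":0,"az":0}]' 1
```

```text
time: 19.8
tool_pos: [0.4775, 0.3239, 0.0062]
orientation: [3.139, 0.001, 1.674]
wrist_force: [-0.5, 0.5, -1.2]
gripper_width: 0.773
time: 21.3
tool_pos: [0.5504, 0.0286, 0.1828]
orientation: [3.123, -0.0, 1.681]
wrist_force: [0.2, 0.1, -0.3]
gripper_width: 1.001
```

```bash
python3 -m creep '[{"tx":0.012,"ty":-0.05,"tz":0,"ax":0,"ay":0.5,"az":0},{"tx":0.012,"ty":-0.05,"tz":0,"ax":0,"ay":0.3,"az":0},{"tx":0.012,"ty":-0.05,"tz":0,"ax":0,"ay":0.3,"az":0},{"tx":0.012,"ty":-0.05,"tz":0,"ax":0,"ay":0,"az":0},{"tx":0.012,"ty":-0.05,"tz":0,"ax":0,"ay":0,"az":0},{"tx":0.01,"ty":-0.05,"tz":0,"ax":0,"ay":0,"az":0},{"tx":0,"ty":-0.01,"tz":0,"ax":0,"ay":0,"az":0},{"tx":0,"ty":0,"tz":0,"ax":0,"ay":0,"az":0}]' 1
```

```text
time: 22.3
tool_pos: [0.622, -0.2958, 0.1921]
orientation: [3.134, 0.002, 1.676]
wrist_force: [0.8, -0.1, -0.2]
gripper_width: 0.995
```

```bash
python3 -m creep '[{"tx":0.003,"ty":0.003,"tz":-0.03,"ax":0,"ay":0.3,"az":0},{"tx":0,"ty":0,"tz":-0.03,"ax":0,"ay":0,"az":0},{"tx":0,"ty":0,"tz":-0.015,"ax":0,"ay":0,"az":0},{"tx":0,"ty":0,"tz":0,"ax":0,"ay":0,"az":0}]' 1
python3 - <<'E'
from h import *
im,d=shot('scene'); cv2.imwrite('pics/t4.png',cv2.resize(im[170:300,370:500],None,fx=4.5,fy=4.5,interpolation=cv2.INTER_CUBIC))
E
```

```text
time: 22.8
tool_pos: [0.625, -0.2867, 0.1184]
orientation: [3.138, 0.0, 1.68]
wrist_force: [0.2, -0.1, 0.1]
gripper_width: 0.998
```

View pics/t4.png

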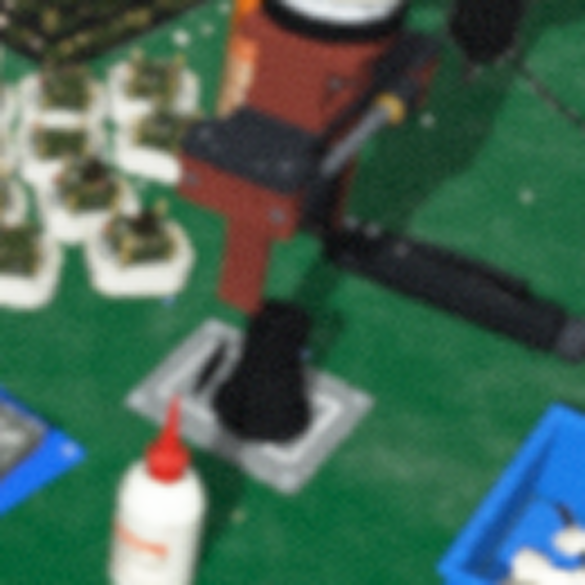

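```bash
python3 -m creep '[{"tx":0.001,"ty":-0.004,"tz":-0.025,"ax":0,"ay":0,"az":0},{"tx":0,"ty":0,"tz":-0.02,"ax":0,"ay":0,"az":0},{"tx":0,"ty":0,"tz":-0.015,"ax":0,"ay":0,"az":0},{"tx":0,"ty":0,"tz":-0.006,"ax":0,"ay":0,"az":0},{"tx":0,"ty":0,"tz":0,"ax":0,"ay":0,"az":0}]' 1
```

```text
time: 23.48
tool_pos: [0.6295, -0.2915, 0.0558]
orientation: [3.131, 0.005, 1.681]
wrist_force: [0.1, 0.1, -0.7]
gripper_width: 1.001
```

```bash
python3 -m creep '[{"tx":-0.002,"ty":0,"tz":-0.001,"ax":-0.2,"ay":0.5,"az":0},{"tx":0,"ty":0,"tz":0,"ax":0,"ay":0,"az":0}]' 1;python3 -m creep '[{"tx":0,"ty":0,"tz":0,"ax":0,"ay":0,"az":0},{"tx":0,"ty":0,"tz":0,"ax":0,"ay":0,"az":0},{"tx":0,"ty":0,"tz":0,"ax":0,"ay":0,"az":0},{"tx":0,"ty":0,"tz":0,"ax":0,"ay":0,"az":0},{"tx":0,"ty":0,"tz":0,"ax":0,"ay":0,"az":0},{"tx":0,"ty":0,"tz":0,"ax":0,"ay":0,"az":0},{"tx":0,"ty":0,"tz":0,"ax":0,"ay":0,"az":0}]' 0
```

```text
time: 23.72
tool_pos: [0.628, -0.2919, 0.0558]
orientation: [3.139, 0.009, 1.681]
wrist_force: [0.0, 0.6, -0.3]
gripper_width: 0.998
time: 24.6
tool_pos: [0.6285, -0.2922, 0.0567]
orientation: [3.138, 0.01, 1.681]
wrist_force: [0.2, 0.6, 0.7]
gripper_width: 0.419
```

```bash
python3 -m creep '[{"tx":0,"ty":0,"tz":0.02,"ax":0.5,"ay":0,"az":0},{"tx":0,"ty":0,"tz":0.04,"ax":0,"ay":0,"az":0},{"tx":0,"ty":0,"tz":0.05,"ax":0,"ay":0,"az":0},{"tx":-0.01,"ty":0.02,"tz":0.01,"ax":0,"ay":0,"az":0},{"tx":-0.021,"ty":0.0415,"tz":0,"ax":0,"ay":0,"az":0},{"tx":-0.021,"ty":0.0415,"tz":0,"ax":0,"ay":0,"az":0},{"tx":-0.021,"ty":0.0415,"tz":0,"ax":0,"ay":0,"az":0},{"tx":-0.021,"ty":0.0415,"tz":0,"ax":0,"ay":0,"az":0},{"tx":-0.021,"ty":0.0415,"tz":0,"ax":0,"ay":0,"az":0},{"tx":-0.021,"ty":0.0415,"tz":0,"ax":0,"ay":0,"az":0},{"tx":-0.008,"ty":0.015,"tz":0,"ax":0,"ay":0,"az":0},{"tx":0,"ty":0,"tz":0,"ax":0,"ay":0,"az":0}]' 0
```

```text
time: 26.1
tool_pos: [0.4662, 0.0068, 0.1697]
orientation: [-3.131, -0.008, 1.682]
wrist_force: [0.9, -0.2, 0.1]
gripper_width: 0.423
```

```bash
python3 -m creep '[{"tx":0.012,"ty":-0.007,"tz":-0.03,"ax":-0.5,"ay":-0.5,"az":0},{"tx":0,"ty":0,"tz":-0.035,"ax":0,"ay":0,"az":0},{"tx":0,"ty":0,"tz":-0.015,"ax":0,"ay":0,"az":0},{"tx":0,"ty":0,"tz":0,"ax":0,"ay":0,"az":0}]' 0
```

```text
time: 26.6
tool_pos: [0.483, -0.0047, 0.0875]
orientation: [3.14, 0.005, 1.68]
wrist_force: [0.0, -0.1, -0.9]
gripper_width: 0.419
```

```bash
python3 -m creep '[{"tx":-0.004,"ty":0.003,"tz":-0.013,"ax":0.2,"ay":0,"az":0},{"tx":0,"ty":0,"tz":-0.006,"ax":0,"ay":0,"az":0},{"tx":0,"ty":0,"tz":-0.002,"ax":0,"ay":0,"az":0},{"tx":0,"ty":0,"tz":0,"ax":0,"ay":0,"az":0}]' 0
```

```text
time: 27.1
tool_pos: [0.4807, -0.0029, 0.0663]
orientation: [3.136, 0.002, 1.679]
wrist_force: [0.4, -1.0, -0.6]
gripper_width: 0.422
```

```bash
python3 -m creep '[{"tx":-0.001,"ty":0.001,"tz":-0.006,"ax":0,"ay":0.2,"az":0},{"tx":0,"ty":0,"tz":-0.0025,"ax":0,"ay":0,"az":0},{"tx":0,"ty":0,"tz":0,"ax":0,"ay":0,"az":0}]' 0
```

```text
time: 27.48
tool_pos: [0.4802, -0.0017, 0.0578]
orientation: [3.139, 0.002, 1.679]
wrist_force: [0.3, -0.4, -1.9]
gripper_width: 0.422
```

```bash
python3 -m creep '[{"tx":0,"ty":0,"tz":-0.001,"ax":0,"ay":0,"az":0},{"tx":0,"ty":0,"tz":0,"ax":0,"ay":0,"az":0}]' 0; python3 -m creep '[{"tx":0,"ty":0,"tz":0,"ax":0,"ay":0,"az":0},{"tx":0,"ty":0,"tz":0,"ax":0,"ay":0,"az":0},{"tx":0,"ty":0,"tz":0,"ax":0,"ay":0,"az":0},{"tx":0,"ty":0,"tz":0,"ax":0,"ay":0,"az":0},{"tx":0,"ty":0,"tz":0.02,"ax":0,"ay":0,"az":0},{"tx":0,"ty":0,"tz":0.04,"ax":0,"ay":0,"az":0},{"tx":0,"ty":0,"tz":0.02,"ax":0,"ay":0,"az":0},{"tx":0,"ty":-0.04,"tz":0,"ax":0,"ay":0,"az":-3},{"tx":0,"ty":-0.05,"tz":0,"ax":0,"ay":0,"az":0},{"tx":0,"ty":-0.05,"tz":0,"ax":0,"ay":0,"az":0},{"tx":0,"ty":-0.03,"tz":0,"ax":0,"ay":0,"az":0},{"tx":0,"ty":0,"tz":0,"ax":0,"ay":0,"az":0}]' 1
python3 - <<'E'
from h import *
im,d=shot('top'); b=cv2.resize(im[145:235,230:400],None,fx=4.7,fy=4.7,interpolation=cv2.INTER_CUBIC);cv2.imwrite('pics/u5.png',b)
E
```

```text
time: 27.72
tool_pos: [0.4803, -0.0017, 0.0568]
orientation: [3.139, 0.002, 1.679]
wrist_force: [0.3, 0.5, 0.1]
gripper_width: 0.426
time: 29.22
tool_pos: [0.4807, -0.1765, 0.1405]
orientation: [3.136, 0.004, 1.627]
wrist_force: [1.2, 0.1, -0.8]
gripper_width: 0.999
```

View pics/u5.png

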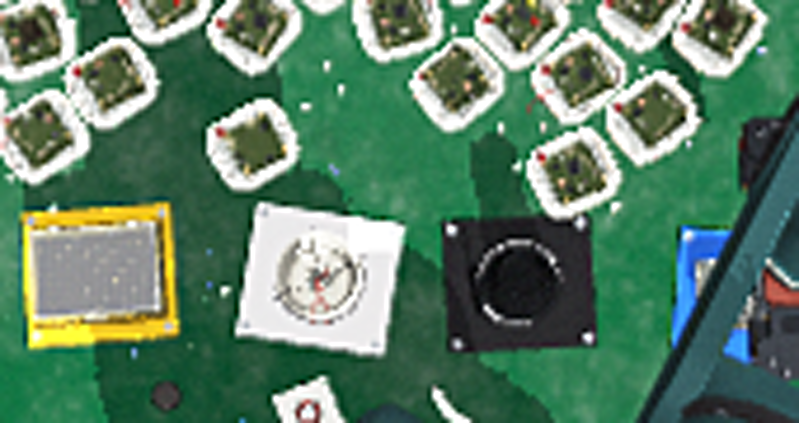

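```bash
python3 -m creep '[{"tx":-0.005,"ty":-0.004,"tz":-0.03,"ax":0,"ay":0.3,"az":0},{"tx":0,"ty":0,"tz":-0.04,"ax":0,"ay":0,"az":0},{"tx":0,"ty":0,"tz":-0.03,"ax":0,"ay":0,"az":0},{"tx":0,"ty":0,"tz":-0.005,"ax":0,"ay":0,"az":0},{"tx":0,"ty":0,"tz":0,"ax":0,"ay":0,"az":0}]' 1
```

```text
time: 29.9
tool_pos: [0.4753, -0.173, 0.0342]
orientation: [3.141, 0.001, 1.632]
wrist_force: [1.2, 0.3, 1.0]
gripper_width: 0.999
```

```bash
python3 -m creep '[{"tx":0,"ty":-0.007,"tz":-0.015,"ax":0,"ay":0,"az":0},{"tx":0,"ty":0,"tz":-0.008,"ax":0,"ay":0,"az":0},{"tx":0,"ty":0,"tz":-0.003,"ax":0,"ay":0,"az":0},{"tx":0,"ty":0,"tz":0,"ax":0,"ay":0,"az":0}]' 1
```

```text
time: 30.4
tool_pos: [0.4772, -0.1811, 0.0088]
orientation: [3.137, 0.003, 1.633]
wrist_force: [-0.2, -0.1, 0.4]
gripper_width: 1.002
```

```bash
python3 -m creep '[{"tx":-0.001,"ty":0,"tz":-0.0022,"ax":0,"ay":0.2,"az":0},{"tx":0,"ty":0,"tz":0,"ax":0,"ay":0,"az":0}]' 1; python3 -m creep '[{"tx":0,"ty":0,"tz":0,"ax":0,"ay":0,"az":0},{"tx":0,"ty":0,"tz":0,"ax":0,"ay":0,"az":0},{"tx":0,"ty":0,"tz":0,"ax":0,"ay":0,"az":0},{"tx":0,"ty":0,"tz":0,"ax":0,"ay":0,"az":0},{"tx":0,"ty":0,"tz":0,"ax":0,"ay":0,"az":0},{"tx":0,"ty":0,"tz":0,"ax":0,"ay":0,"az":0}]' 0
```

```text
time: 30.65
tool_pos: [0.4763, -0.1812, 0.0068]
orientation: [3.14, 0.003, 1.632]
wrist_force: [0.3, -0.4, -0.4]
gripper_width: 1.001
time: 31.4
tool_pos: [0.4766, -0.1813, 0.0071]
orientation: [3.14, 0.004, 1.633]
wrist_force: [0.1, -0.8, 0.4]
gripper_width: 0.624
```

```bash
python3 -m creep '[{"tx":0,"ty":0,"tz":0.03,"ax":0,"ay":0,"az":0},{"tx":0,"ty":0,"tz":0.045,"ax":0,"ay":0,"az":0},{"tx":0.01,"ty":0,"tz":0.045,"ax":0,"ay":0,"az":0},{"tx":0.04,"ty":0,"tz":0,"ax":0,"ay":0,"az":0.8},{"tx":0.04,"ty":-0.015,"tz":0,"ax":0,"ay":0,"az":0.8},{"tx":0.035,"ty":-0.035,"tz":0,"ax":0,"ay":0,"az":0},{"tx":0.015,"ty":-0.035,"tz":0,"ax":0,"ay":0,"az":0},{"tx":0,"ty":-0.015,"tz":0,"ax":0,"ay":0,"az":0},{"tx":0,"ty":0,"tz":0,"ax":0,"ay":0,"az":0}]' 0
```

```text
time: 32.52
tool_pos: [0.6166, -0.2808, 0.1296]
orientation: [-3.139, -0.0, 1.662]
wrist_force: [0.3, 0.1, -0.6]
gripper_width: 0.626
```

```bash
python3 - <<'E'
from h import *
t=np.array([world('top',395+x/8-.5,145+y/8-.5,0,.003)[:2] for x,y in [(45,78),(288,65),(313,278),(68,297)]])
s=np.array([world('scene',395+(x-360)/7-.5,225+y/6-.5,0,.003)[:2] for x,y in [(382,207),(518,95),(767,205),(635,328)]])
print(t.mean(0),s.mean(0))
E
python3 -m creep '[{"tx":0.013,"ty":-0.005,"tz":-0.03,"ax":0,"ay":0,"az":0},{"tx":0,"ty":0,"tz":-0.04,"ax":0,"ay":0,"az":0},{"tx":0,"ty":0,"tz":-0.015,"ax":0,"ay":0,"az":0},{"tx":0,"ty":0,"tz":0,"ax":0,"ay":0,"az":0}]' 0
```

```text
[ 0.62940597 -0.28422519] [ 0.62966888 -0.28233952]
time: 33.02
tool_pos: [0.6265, -0.281, 0.0439]
orientation: [-3.137, -0.003, 1.662]
wrist_force: [-0.4, -0.4, -0.4]
gripper_width: 0.627
```

```bash
python3 -m creep '[{"tx":0.002,"ty":-0.003,"tz":-0.015,"ax":0,"ay":-0.2,"az":0},{"tx":0,"ty":0,"tz":-0.01,"ax":0,"ay":0,"az":0},{"tx":0,"ty":0,"tz":-0.003,"ax":0,"ay":0,"az":0},{"tx":0,"ty":0,"tz":0,"ax":0,"ay":0,"az":0}]' 0
```

```text
time: 33.52
tool_pos: [0.6303, -0.2847, 0.0174]
orientation: [3.139, -0.001, 1.663]
wrist_force: [0.4, -0.6, -2.4]
gripper_width: 0.621
```

```bash
python3 -m creep '[{"tx":0,"ty":0,"tz":-0.004,"ax":0,"ay":0,"az":0},{"tx":0,"ty":0,"tz":-0.003,"ax":0,"ay":0,"az":0},{"tx":0,"ty":0,"tz":0,"ax":0,"ay":0,"az":0}]' 0
```

```text
time: 33.9
tool_pos: [0.6308, -0.2851, 0.0107]
orientation: [3.138, 0.0, 1.663]
wrist_force: [-0.6, 0.5, -1.1]
gripper_width: 0.624
```

```bash
python3 -m creep '[{"tx":-0.001,"ty":0.0005,"tz":-0.003,"ax":0,"ay":0,"az":0},{"tx":0,"ty":0,"tz":-0.0006,"ax":0,"ay":0,"az":0},{"tx":0,"ty":0,"tz":0,"ax":0,"ay":0,"az":0}]' 0; python3 -m creep '[{"tx":0,"ty":0,"tz":0,"ax":0,"ay":0,"az":0},{"tx":0,"ty":0,"tz":0,"ax":0,"ay":0,"az":0},{"tx":0,"ty":0,"tz":0,"ax":0,"ay":0,"az":0},{"tx":0,"ty":0,"tz":0,"ax":0,"ay":0,"az":0},{"tx":0,"ty":0,"tz":0.02,"ax":0,"ay":0,"az":0},{"tx":0,"ty":0,"tz":0.05,"ax":0,"ay":0,"az":0},{"tx":0,"ty":0,"tz":0.06,"ax":0,"ay":0,"az":0},{"tx":0,"ty":0,"tz":0.05,"ax":0,"ay":0,"az":0}]' 1
python3 -m creep '[{"tx":0.02,"ty":-0.05,"tz":0.04,"ax":0,"ay":0,"az":0},{"tx":0.02,"ty":-0.055,"tz":0.04,"ax":0,"ay":0,"az":0},{"tx":0,"ty":-0.055,"tz":0,"ax":0,"ay":0,"az":0},{"tx":0,"ty":-0.055,"tz":0,"ax":0,"ay":0,"az":0},{"tx":0,"ty":-0.055,"tz":0,"ax":0,"ay":0,"az":0},{"tx":0,"ty":-0.05,"tz":0,"ax":0,"ay":0,"az":0},{"tx":0,"ty":0,"tz":0,"ax":0,"ay":0,"az":0}]' 1
python3 - <<'E'
from h import *
im,d=shot('top'); b=cv2.resize(im[145:235,230:450],None,fx=3.6,fy=3.6,interpolation=cv2.INTER_CUBIC)
im2,d=shot('scene'); c=cv2.resize(im2[150:320,200:480],(792,270),interpolation=cv2.INTER_CUBIC)
cv2.imwrite('pics/u6.png',np.vstack([b,c]))
E
```

```text
time: 34.28
tool_pos: [0.6298, -0.2846, 0.0073]
orientation: [3.138, 0.0, 1.663]
wrist_force: [0.4, -0.3, -0.1]
gripper_width: 0.625
time: 35.28
tool_pos: [0.627, -0.283, 0.1917]
orientation: [-3.14, -0.003, 1.662]
wrist_force: [-0.5, -0.4, -0.0]
gripper_width: 0.998
time: 36.15
tool_pos: [0.6635, -0.5992, 0.2847]
orientation: [3.127, 0.011, 1.665]
wrist_force: [-0.1, 1.3, -0.9]
gripper_width: 0.995
```

View pics/u6.png

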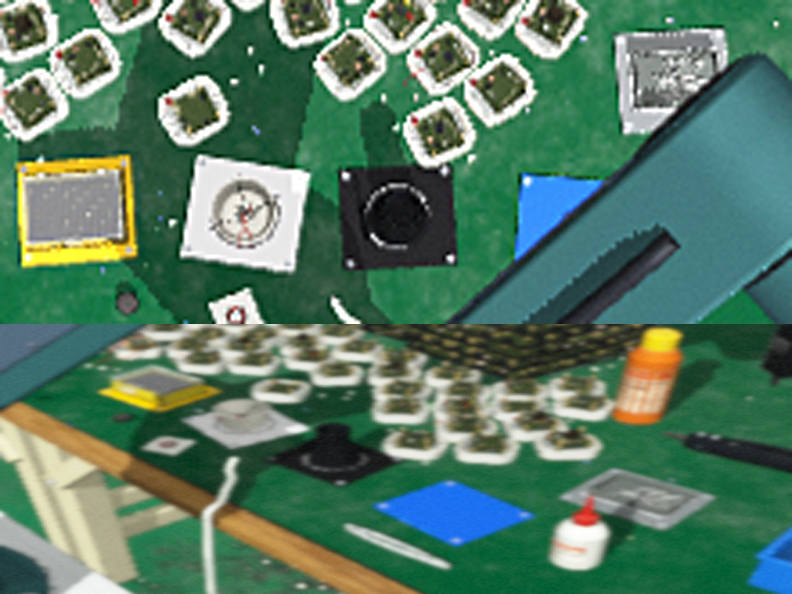

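Run:
```python
from h import *
w=lambda pts,z:np.array([world('top',230+(x+.5)/4.7-.5,145+(y+.5)/4.7-.5,0,z)[:2] for x,y in pts])
b=w([(30,226),(157,222),(163,314),(38,320)],.039);print('box',b.mean(0),[np.degrees(np.arctan2(*a[::-1])) for a in (b[1]-b[0],b[2]-b[3],b[2]-b[1],b[3]-b[0])])
y=w([(22,213),(170,202),(180,333),(29,348)],.003);print('yel',y.mean(0),[np.degrees(np.arctan2(*a[::-1])) for a in (y[1]-y[0],y[2]-y[3],y[2]-y[1],y[3]-y[0])])
print('cup',w([(317,274)],.045),'white',w([(262,203),(405,225),(386,354),(236,336)],.003).mean(0))
print('black',w([(445,220),(592,214),(596,348),(448,352)],.003).mean(0))
T=np.load('/tmp/top.npz')['im'];S=np.load('/tmp/scene.npz')['im']
g=lambda x:(255*(x/255.)**.5).astype('uint8')
f=lambda im,u,v,a,bb:cv2.resize(g(im[v:v+bb,u:u+a]),(390,290),interpolation=cv2.INTER_CUBIC)
cv2.imwrite('pics/v7.png',np.vstack([np.hstack([f(T,230,180,48,36),f(T,320,183,48,36)]),np.hstack([f(S,230,160,48,36),f(S,292,170,56,42)])]))
```

```text
box [0.4767916  0.32117135] [np.float64(-86.58546265713684), np.float64(-85.68373548202227), np.float64(-173.89655854758252), np.float64(-172.35628950826185)]
yel [0.47841314 0.32338992] [np.float64(-84.09303885216153), np.float64(-82.74998308747134), np.float64(-173.319923741142), np.float64(-174.19825638982195)]
cup [[0.47788201 0.15353674]] white [0.4788137  0.15097804]
black [ 0.47988778 -0.00317297]
```

View pics/v7.png

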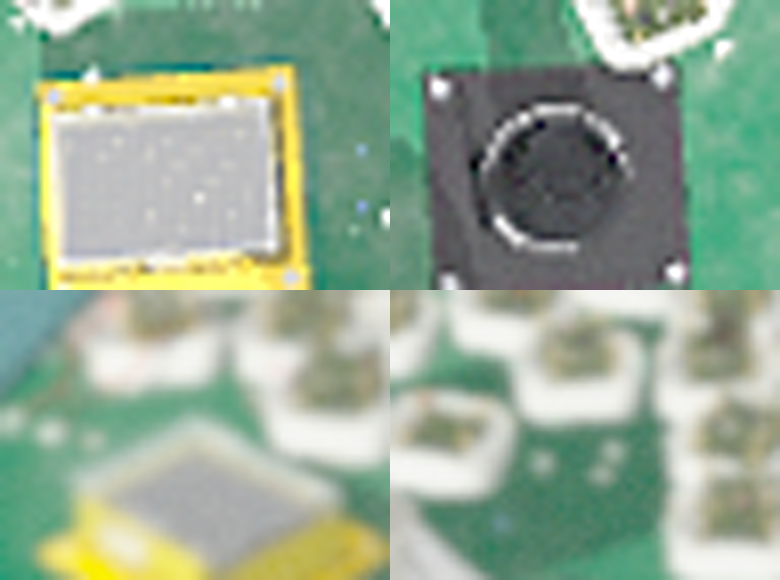

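```bash
python3 -c "
from rig import job; print(job.close_job())"
```

```text
the job is handed in; nothing more can be done
None
```

All four things are on the plates of their own colours and the job is handed in, at about 36 s of the 128 s allowed. I parked the pin tray on the blue plate, moved the cup to white, the screw box to yellow and the funnel to black, then put the tray on grey.

Last checks, against the limits of 13 mm and 0.2 rad:

| Thing | Distance from plate centre | Alignment | How checked |
|---|---|---|---|
| Screw box | about 3 mm | within about 2° | measured in the top picture |
| Cup | about 3 mm | not needed | measured in the top picture |
| Funnel | at most about 5 mm | not needed | judged by eye against the printed ring, seen from above |
| Pin tray | about 1 mm | within about 1° | gripper pose at release against the measured plate |

- **Tray:** the arm partly hid it in the final top picture, so I did not re-measure it there. The scene picture shows it flat on the grey plate.
- **Funnel:** my last close crop from the scene camera missed it, so only the wider scene picture confirms that it stands upright.
- **Flux bottle:** it is standing where it was as far as the last scene picture shows; I did not measure it again.
- **Disagreements:** the two cameras differed by about 11 mm on where the tray stood at first. I used the top camera, and the grasp confirmed it. A dark mark on the grey plate also measured about 16 mm apart between the cameras, so I took it to be flat. I felt no obstruction when setting the tray down there.

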